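Close up the carton taping fixture and lock its fence

ROBOT

A 6-joint arm with a two-finger parallel gripper is mounted at the origin on the work surface. World frame = base frame: x ahead of the robot, y to its left, z up, the work surface at z = 0. Lengths are in m, angles in degrees, forces in N, time in s.
With the tool pointing down it reaches from about 0.35 to 0.95 m from the base axis. Payload 17.4 kg.
Tool frame: the origin (TCP) lies between the finger pads; the fingertips stand arm.nose_length ahead of it and the grasp point (between the pads) lies 5 mm behind it (arm.nose_length is the distance from the TCP to the fingertips, in m); z points along the fingers, y is the direction in which the jaws open and shut (so a half turn about z gives the same grasp; the last joint's range is limited). The gripper opens to 93 mm and grips with 3 to 60 N. Pads are 15 mm wide; open, the fingers measure 128 mm over their backs; the gripper's body (75 mm by 188 mm) begins 65 mm behind the grasp point.
Start: joints at [-69.202, 6.646, 82.598, -0, 90.757, -2.166], TCP at [0.263, -0.622, 0.233] pointing down, gripper open.
Joint ranges: [-162.19, 162.19], [-47.58, 125.68], [4.15, 143.07], [-65.23, 245.23], [0.69, 171.88], [-170.13, 170.13]. Speed limits (degrees/s): [108.29, 108.29, 127.2, 180, 180, 180].

INTERFACE

Orientations are given as a 3x3 rotation matrix whose columns are the frame's x, y, z axes.
In Python, from plant import arm gives the robot as it stands. Calls block until the motion is done:
- arm.goto(position, orientation): joint-space move of the TCP to a pose.
- arm.movel(position, rate=0.15, rotation=None): straight line of the TCP; rotation=None keeps the orientation; rate is the mean speed in m/s.
- arm.movej(angles): joint-space move.
- arm.move_gripper(opening, grip_force=None): opening from 0.0 (shut) to 1.0 (fully open); grip_force is the grip in N (None keeps the last); returns when the fingers have stopped.
- arm.pause(seconds).
- arm.solve_ik(position, orientation): joint angles nearest the present ones, or None.
- arm.observe(): the state.
- arm.snapshot(name): name is "side" or "top" or "wrist"; returns a dict with "pixels" (420x560x3 uint8, blue, green, red), "mtx" (3x3 intrinsics, pixels), "world_to_cam" (4x4, takes a point from world to camera coordinates). Camera axes: x right, y down, z forward; pixel columns grow to the right and rows downward; lengths in m; the calibration is good to about 2 mm. A picture is of the moment at which its call begins. There is no depth.
A pose or a line that the arm cannot do raises arm.Unreachable and nothing moves.
- arm.close_job(): hands the job in, once; it reports no verdict.
The state is a dict: "time": time; "joint_positions": joint angles; "joint_velocities": joint speeds; "tau": joint torques, N m; "ee_pos": TCP position; "ee_rot": TCP orientation; "force": force on the tool from outside, world axes, zero at the start; "moment": the same for the moment, N m; "grip_width": opening from 0.0 (shut) to 1.0 (fully open).
Only numpy, scipy, OpenCV 4.12 (cv2) and the standard library are available. Lean on these libraries where they do the work, as an engineer would, in place of code of your own. Each camera call takes 0.05 s, during which the arm holds its last target.

TASK

A filled carton stands crooked in the taping fixture: hold the red release lever squeezed to the black grip post, slide the movable fence in until it has pushed the carton square and flush against the fixed fence, then let go of the lever and ease the fence back to the first notch, where the latch drops in, and leave it locked there. Press the carton only gently, do not force the latch against its rack, and leave the returned goods on the counter where they are.

Things in the scene. Friction and masses are not known exactly. Their poses are not given: they have to be found in the camera images.
- fixture: Carton taping fixture bolted to the counter. Its y axis is the slide direction (movable fence opens toward +y), x across, z up. Origin: at counter height, on the centre line, at the inner face of the fixed fence. Aluminium base plate 230 (x, centred) by 414 (y -30 to 384) by 10 thick; the carton stands on it. The fixed fence is a steel plate 150 wide, 8 thick (y -8 to 0), up to z = 72.
- rack_line (a point): Point on the fixture, y = 298, on the line of the notched latch rack (20 wide, 10 high, on the base plate under the movable fence's sled). Square notches 6 deep, 6.5 long, one every 16 mm. The rack is bolted through slotted holes, so where its notches lie along y differs from fixture to fixture by up to a pitch; this point does not follow it: feel for the notch.
- sliding_fence: Movable fence: a sled sliding only along the fixture's y (friction about 3 N, more when fast). Origin: on the base plate, centre line, inner face of its fence plate: its y in the fixture frame is the opening between the fences (106 to 215). Axes as the fixture's. Plate 150 wide, 6 thick, 62 high. It may start latched or with the latch resting on top of the rack. Apart from post and lever nothing behind the plate is over 45 high.
- grip_post (a point): Middle of the black fixed grip post of the movable fence: 16 thick along y, 24 wide along x, 80 above the counter, 70 behind (+y of) the inner face of the movable fence. The post's top is 16 higher, its foot 48 lower. 56 mm are free between it and the fence plate.
- lever_blade (a point): Middle of the red release lever's blade (10 thick along y, 24 wide along x), 53 above its hinge pin, 80 above the counter; its top is 14 higher. At lever angle 0 it is 28 to +y of grip_post (41 over the outer faces of both), fully squeezed 18 (31 over both). Only the lever gives: while latched the post does not, so fingers that close on both evenly should be centred on the squeezed pair, 7.5 to +y of the post's middle.
- release_lever (a joint): Lever angle (rad). 0: upright, latch fully down in a notch (3.5 thick pawl, 3 mm of play), the fence blocked both ways. About 0.14: latch on top of the rack, not locked; it drags there with about 2 N. 0.19: squeezed to its stop toward the grip post (blade moves to -y), latch 2 mm clear of the rack. A spring returns it: at the blade about 5 N at 0, 7 N at 0.19.
- latch: The latch: a flat steel pawl on the tail of the release lever (14 wide along x, 3.5 thick along y, 12.5 tall), pointing down at the rack 138 behind (+y of) the inner face of the movable fence. Origin: centre of its lower edge, 14.5 above the counter when fully down in a notch, 20 when on top of the rack.
- carton: Closed, filled cardboard carton, 160 (its x) by 112 (its y) by 80 high, 0.3 to 0.65 kg, standing crooked on the base plate between the fences, its y roughly along the slide. Origin: centre of its underside. Home: its side flat on the fixed fence (origin at y = 56 in the fixture frame).
- soap_dish: Returned goods: ivory ceramic soap dish, 125 by 85 by 26 high, origin at the centre of its underside.
- aerator: Returned goods: chrome faucet aerator, 24 across, 26 high, origin at the centre of its underside.
- brush_holder: Returned goods: purple plastic toothbrush holder, an open cup 74 across, 102 high, origin at the centre of its underside.
- spoon_rest: Returned goods: bamboo spoon rest, a shallow bowl 90 across and 22 high with a flat tail along its -x (185 long in all), origin under the bowl's centre.
Not all that is in view belongs to the job. Several things have the shape of the carton; the one meant has the colours described above.

How it is judged (in metres and radians):
On the way, in this order (a step that is already met when the one before it is completed fails the run):
1. the release lever is held squeezed while the fence slides in (value of joint release_lever above 0.15 rad and y of sliding_fence in the frame of fixture below 0.16 m), for 0.05 s.
2. the fence has pushed the carton square and flush against the fixed fence (y of carton in the frame of fixture below 0.0595 m and angle between the y axis of carton and the y axis of fixture, either way round below 0.035 rad and y of sliding_fence in the frame of fixture below 0.1155 m), for 0.1 s.
At the end, for the whole second after the job is handed in: The carton stands square (within 2 degrees) and flush (within 3.5 mm) against the fixed fence; the movable fence is at rest in the nearest notch (at most 18.5 mm of slack to the carton), its lever let go and the latch fully down (lever angle under 0.05 rad), nothing held (y of carton in the frame of fixture between 0.052 and 0.0595 m and angle between the y axis of carton and the y axis of fixture, either way round below 0.035 rad and angle between carton's own z axis and vertical below 0.05 rad and y of sliding_fence in the frame of fixture below 0.1305 m and value of joint release_lever below 0.05 rad and linear speed of each of sliding_fence, carton below 0.01 m/s and contact force between sliding_fence and the fingers below 0.1 N); the robot touches nothing.
It fails at once if the carton pressed with more than 45 N by the fence (contact force between sliding_fence and carton above 45 N).
It fails at once if the latch forced against its rack with more than 28 N (contact force between latch and anything else above 28 N).
It fails at once if returned goods moved by more than 20 mm (distance of any of soap_dish, aerator, brush_holder, spoon_rest from where it was at the start of the episode above 0.02 m).
It also fails if it takes over 40 s, if anything falls off the work surface, if the arm or the gripper's body presses on something with over 40 N, if the wrist force passes 120 N, or if a joint passes its speed limit or range.

## Working session

There is one attempt and no reset: what is moved stays moved. The work goes in short steps, each a Python script; the robot and the scene stay as the last script left them, time stands still between calls to the robot, and variables do not carry over. Pictures are saved under pics/ and viewed, and the job is handed in when it is done.

```bash
ls; mkdir -p pics
python3 - <<'E'
from plant import arm
import cv2, pickle
for n in ("side","top","wrist"):
    s=arm.snapshot(n); cv2.imwrite(f"pics/{n}0.png",s["pixels"]); pickle.dump(s,open(f"{n}0.pkl","wb"))
print(arm.observe()); print(arm.nose_length)
E
```

```text
pics
{'time': 0.15, 'joint_positions': array([-6.92024612e+01,  6.66806140e+00,  8.26264526e+01, -8.78753327e-04,
        9.07566317e+01, -2.16558145e+00]), 'joint_velocities': array([ 0.06548922, -0.0672158 , -0.12280492,  0.06864779, -0.09044193,
        0.05310441]), 'tau': array([ 4.82671567e-04, -7.21767068e+01, -6.22949409e+01,  7.80410855e-02,
        2.25491496e-02, -2.68598268e-05]), 'ee_pos': array([ 0.26328315, -0.62138246,  0.23207725]), 'ee_rot': array([[ 9.20756245e-01,  3.90138216e-01, -3.31290550e-04],
       [ 3.90138356e-01, -9.20755872e-01,  8.29050080e-04],
       [ 1.84063999e-05, -8.92602190e-04, -9.99999601e-01]]), 'force': array([0.15379806, 0.84332715, 0.35283681]), 'moment': array([ 0.03235568, -0.01577955,  0.05904053]), 'grip_width': 0.998952377947761}
0.014
```

View pics/side0.png

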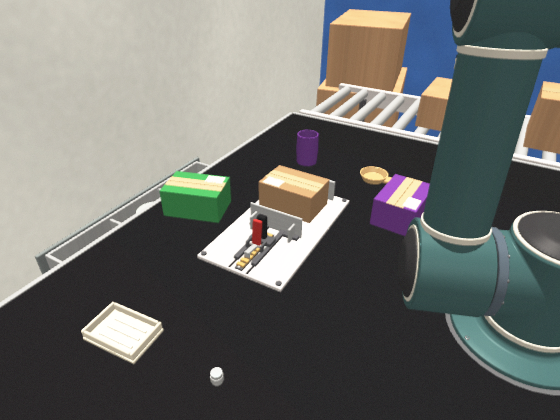

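View pics/top0.png

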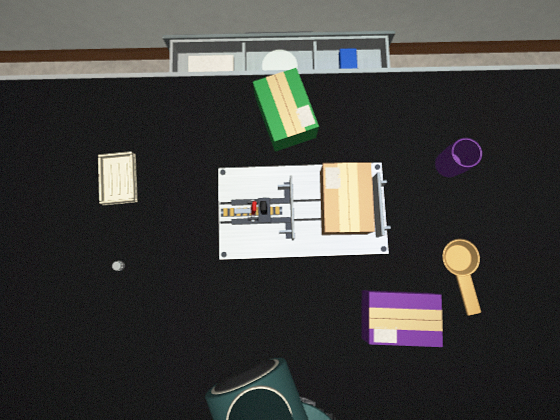

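View pics/wrist0.png

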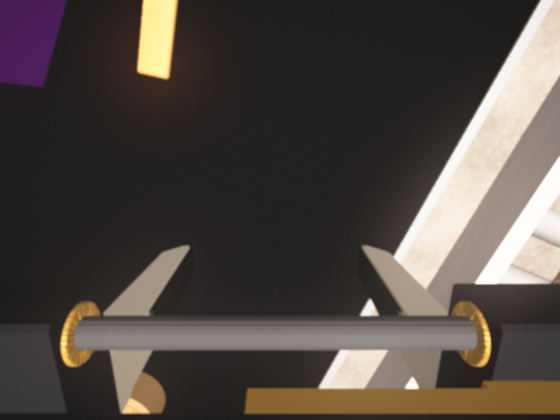

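Run:
```python
import pickle,cv2,numpy as np
s=pickle.load(open("top0.pkl","rb")); print(s["mtx"],s["world_to_cam"])
im=s["pixels"][150:270,205:405]
cv2.imwrite("pics/topz.png",cv2.resize(im,None,fx=4,fy=4,interpolation=cv2.INTER_CUBIC))
s=pickle.load(open("side0.pkl","rb")); print(s["mtx"],s["world_to_cam"])
im=s["pixels"][160:290,195:355]
cv2.imwrite("pics/sidez.png",cv2.resize(im,None,fx=4.5,fy=4.5,interpolation=cv2.INTER_CUBIC))
```

```text
[[389.7965041    0.         280.01068047]
 [  0.         389.7965041  209.31978543]
 [  0.           0.           1.        ]] [[-0.02148467 -0.99976813  0.00144622  0.02064985]
 [-0.9875861   0.0209977  -0.15566885  0.57823   ]
 [ 0.15560238 -0.00477276 -0.98780824  0.88620585]
 [ 0.          0.          0.          1.        ]]
[[412.71134278   0.         276.64633332]
 [  0.         412.71134278 209.78189549]
 [  0.           0.           1.        ]] [[-0.86556841 -0.50074496  0.00676937  0.49100625]
 [-0.28574599  0.4827383  -0.82783632  0.23587281]
 [ 0.41126702 -0.71848328 -0.56092888  0.82718988]
 [ 0.          0.          0.          1.        ]]
```

View pics/topz.png

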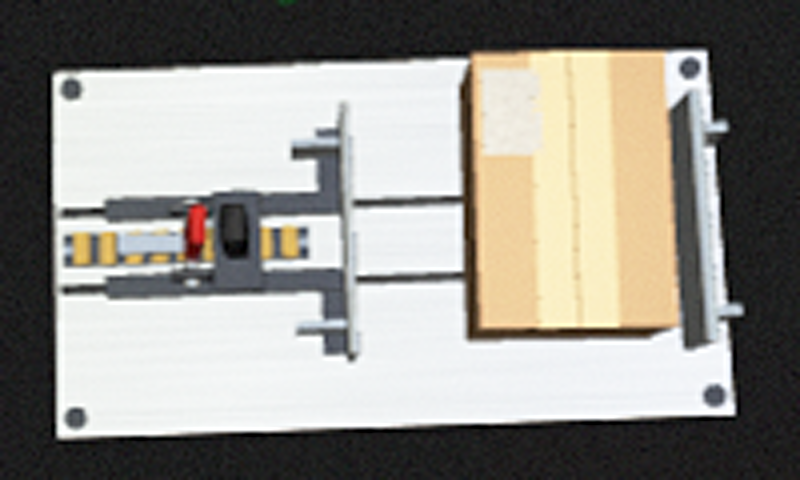

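View pics/sidez.png

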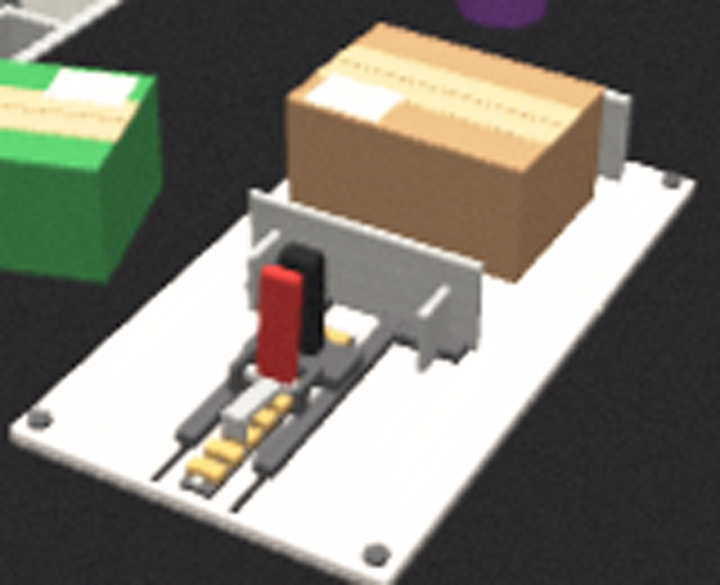

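```bash
cat > h.py <<'E'
import pickle,cv2,numpy as np
from scipy.optimize import least_squares
T=pickle.load(open("top0.pkl","rb"));S=pickle.load(open("side0.pkl","rb"))
def proj(s,p):
    p=np.atleast_2d(p); W=s["world_to_cam"]; c=p@W[:3,:3].T+W[:3,3]; u=c@s["mtx"].T
    return u[:,:2]/u[:,2:]
def tw(q,p):
    c,sn=np.cos(q[2]),np.sin(q[2]); p=np.atleast_2d(p).astype(float)
    return np.c_[q[0]+c*p[:,0]-sn*p[:,1], q[1]+sn*p[:,0]+c*p[:,1], p[:,2]]
def ray(s,px,z):
    W=s["world_to_cam"];R=W[:3,:3];C=-R.T@W[:3,3]
    d=R.T@np.linalg.inv(s["mtx"])@np.r_[px,1]; return C+d*(z-C[2])/d[2]
E
python3 - <<'E'
from h import *
zt=lambda a:(np.array(a)+.5)/4-.5+[205,150]
zs=lambda a:(np.array(a)+.5)/4.5-.5+[195,160]
fp=np.array([[.115,.384,.01],[-.115,.384,.01],[-.115,-.03,.01],[.115,-.03,.01]])
pt=zt([[54,72],[58,438],[735,415],[707,49]])
ps=zs([[12,431],[390,578],[694,182]])
def f(q): return np.r_[(proj(T,tw(q,fp))-pt).ravel(),(proj(S,tw(q,fp[:3]))-ps).ravel()]
for g in (f,lambda q:f(q)[:8],lambda q:f(q)[8:]):
    r=least_squares(g,[.5,0,0]);q=r.x;print(q[:2],np.degrees(q[2]),np.round(r.fun,1))
q=least_squares(f,[.5,0,0]).x
np.save("q.npy",q)
inv=lambda p:(np.array([[np.cos(q[2]),np.sin(q[2])],[-np.sin(q[2]),np.cos(q[2])]])@(p[:2]-q[:2]))
for n,a,z in (("plate top ends",(343,103),.072),("",(352,357),.072),("post top",(235,215),.096),("lever top",(196,214),.094),("pawl bar l",(119,243),.03)):
    print(n,inv(ray(T,zt(a),z)),ray(T,zt(a),z))
for n,a,z in (("S post top c",(304,254),.096),("S lever top",(281,272),.094),("plate top R",(479,266),.072),("plate L",(252,193),.072)):
    print(n,inv(ray(S,zs(a),z)))
E
```

```text
[ 0.58496344 -0.22297613] 0.8955638037885068 [-0.3 -0.  -0.2  0.3  0.4 -0.3  0.1 -0.1 -0.3 -0.6 -0.1  0.7  0.6 -0.5]
[ 0.58453423 -0.22298681] 0.7748753540399815 [-0.2 -0.2 -0.3  0.1  0.3 -0.1  0.2  0.1]
[ 0.58638192 -0.22280818] 1.180278400527379 [-0.3 -0.4  0.1  0.7  0.2 -0.8]
plate top ends [0.07287146 0.20416437] [ 0.65463493 -0.01769772  0.072     ]
 [-0.07664089  0.20517254] [ 0.50512509 -0.01902654  0.072     ]
post top [0.00420377 0.26882433] [0.584965   0.04588107 0.096     ]
lever top [0.00594357 0.29097939] [0.58635831 0.06806062 0.094     ]
pawl bar l [0.00108922 0.34204147] [0.58070646 0.11904059 0.03      ]
S post top c [-0.00173984  0.27248664]
S lever top [0.00176875 0.28998859]
plate top R [-0.072319    0.20583622]
plate L [0.07339958 0.20547187]
```

```bash
cat >> h.py <<'E'
q=np.load("q.npy")
fx=np.array([np.cos(q[2]),np.sin(q[2]),0]);fy=np.array([-np.sin(q[2]),np.cos(q[2]),0])
R=np.c_[np.cross(-fy,[0,0,-1]),-fy,[0,0,-1]]
def W(x,y,z): return tw(q,[[x,y,z]])[0]
def finv(p): d=np.asarray(p)-np.r_[q[:2],0]; return np.array([d@fx,d@fy,d[2]])
E
python3 - <<'E'
from h import *; from plant import arm
arm.move_gripper(0.65,grip_force=15)
arm.goto(W(0,.280,.19),R)
s=arm.snapshot("wrist");pickle.dump(s,open("wrist1.pkl","wb"));cv2.imwrite("pics/wrist1.png",s["pixels"])
o=arm.observe();print(o["time"],finv(o["ee_pos"]),o["joint_positions"],o["grip_width"],o["force"])
E
```

```text
3.575 [1.07554787e-04 2.79434929e-01 1.90018922e-01] [ 3.04636889e+00 -3.93502445e+00  9.73159890e+01 -2.85897529e-03
  8.66173013e+01  9.21886952e+01] 0.6491598641568948 [ 0.24447549 -0.71660141  0.2888369 ]
```

View pics/wrist1.png

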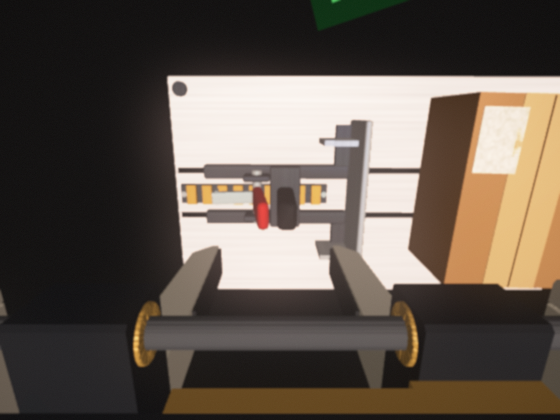

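Run:
```python
from h import *
s=pickle.load(open("wrist1.pkl","rb"))
im=s["pixels"][100:270,220:390]
cv2.imwrite("pics/w1z.png",cv2.resize(cv2.convertScaleAbs(im,alpha=1.8,beta=15),None,fx=3.5,fy=3.5,interpolation=cv2.INTER_CUBIC))
print(s["world_to_cam"],finv(-s["world_to_cam"][:3,:3].T@s["world_to_cam"][:3,3]))
```

```text
[[ 1.49158023e-02 -9.99888748e-01  1.05943419e-04  4.88844147e-02]
 [-9.59481004e-01 -1.42832044e-02  2.81411075e-01  5.37350068e-01]
 [-2.81378254e-01 -4.29912268e-03 -9.59587305e-01  5.13213711e-01]
 [ 0.00000000e+00  0.00000000e+00  0.00000000e+00  1.00000000e+00]] [0.07868621 0.28054096 0.34125192]
```

View pics/w1z.png

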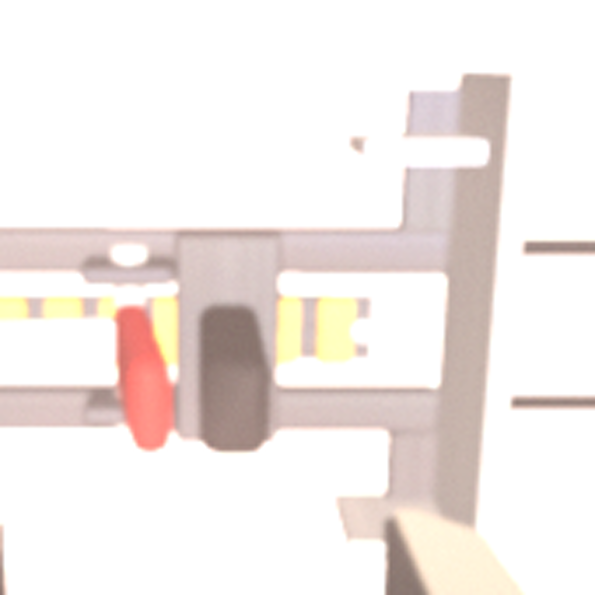

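Run:
```python
from h import *
s=pickle.load(open("wrist1.pkl","rb"))
z=lambda a:(np.array(a)+.5)/3.5-.5+[220,100]
for n,a,h in (("post botL",(205,440),.096),("post botR",(270,440),.096),("post topL",(205,320),.096),("lever botL",(137,440),.094),("lever botR",(167,440),.094),("lever topL",(120,315),.094),("plate inner",(509,80),.072),("plate inner low",(474,510),.072),("plate outer",(462,80),.072)):
    print(n,np.round(finv(ray(s,z(a),h))*1000,1))
```

```text
post botL [ -6.1 278.2  96. ]
post botR [ -6.1 263.2  96. ]
post topL [ 22.1 278.2  96. ]
lever botL [ -6.8 293.9  94. ]
lever botR [ -6.8 287.   94. ]
lever topL [ 22.8 297.3  94. ]
plate inner [ 73.2 208.1  72. ]
plate inner low [-33.5 208.8  72. ]
plate outer [ 73.2 218.9  72. ]
```

Run:
```python
from h import *
s=pickle.load(open("wrist1.pkl","rb"));print(s["mtx"])
print(finv(ray(s,(167,76),.01)), finv(ray(s,(182,290),.01)))
fp=lambda o,h:[[x,o,h] for x in(.075,-.075)]
for nm,p in (("corner",[[.115,.384,.01],[-.115,.384,.01]]),("plate200",fp(.2,.072)),("p200 low",fp(.2,.062)),("post270",[[x,y,.096] for x in(-.012,.012) for y in(.262,.278)])):
    print(nm,"W",proj(s,tw(q,p)).round(1).tolist(),"T",proj(T,tw(q,p)).round(1).tolist(),"S",proj(S,tw(q,p)).round(1).tolist())
```

```text
[[322.27647401   0.         275.23062063]
 [  0.         322.27647401 209.96762564]
 [  0.           0.           1.        ]]
[0.11490691 0.38380953 0.01      ] [-0.11472712  0.38834714  0.01      ]
corner W [[166.8, 75.9], [185.8, 290.2]] T [[217.8, 167.6], [219.0, 259.4]] S [[197.0, 254.8], [281.1, 288.8]]
plate200 W [[375.3, 120.2], [361.4, 286.5]] T [[292.1, 174.4], [294.8, 238.1]] S [[251.2, 201.3], [303.1, 217.8]]
p200 low W [[371.7, 120.0], [358.7, 281.2]] T [[292.0, 175.5], [294.7, 238.4]] S [[251.3, 204.5], [302.9, 221.2]]
post270 W [[298.2, 232.2], [278.4, 232.2], [298.8, 203.6], [278.5, 203.6]] T [[266.6, 210.3], [259.5, 210.6], [266.3, 199.9], [259.2, 200.1]] S [[268.1, 215.1], [264.7, 218.5], [259.5, 212.2], [256.0, 215.6]]
```

Run:
```python
from h import *; from plant import arm
arm.movel(W(0,.279,.19),rotation=R)
arm.movel(W(0,.279,.075),rate=.08)
o=arm.observe();print(o["time"],finv(o["ee_pos"]),o["force"])
arm.move_gripper(0.25,grip_force=18)
o=arm.observe();print(o["time"],finv(o["ee_pos"]),o["force"],o["grip_width"]*93)
for n in("wrist","side"):
    s=arm.snapshot(n);cv2.imwrite(f"pics/{n}2.png",s["pixels"])
```

```text
5.4083 [2.36379919e-04 2.79022184e-01 7.55243464e-02] [ 0.34947356 -0.80442602  0.25633082]
5.9583 [3.00907217e-05 2.79071256e-01 7.50472493e-02] [0.16495258 0.37346847 0.40657813] 34.20896352060568
```

View pics/wrist2.png

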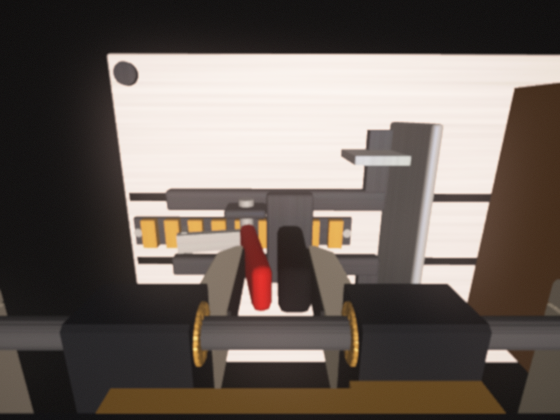

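Run:
```python
from h import *; from plant import arm
for f in (18,25,35):
    arm.move_gripper(0.0,grip_force=f)
    o=arm.observe();print(f,o["time"],finv(o["ee_pos"]),o["force"],o["grip_width"]*93)
```

```text
18 6.275 [1.02654811e-05 2.79047414e-01 7.50284220e-02] [0.30825848 2.13318794 1.60598277] 33.76731698260081
25 6.4917 [1.32795923e-05 2.79017235e-01 7.50433681e-02] [0.65237731 1.59564625 1.12641696] 33.684656873890326
35 6.7083 [-8.68648067e-07  2.78957642e-01  7.49932780e-02] [-0.48619177  0.60341514  1.81621538] 33.371555652300096
```

Run:
```python
from h import *; from plant import arm
s=arm.snapshot("side");im=s["pixels"][180:270,210:330]
cv2.imwrite("pics/side3.png",cv2.resize(im,None,fx=6,fy=6,interpolation=cv2.INTER_CUBIC))
```

```text
(no output)
```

View pics/side3.png

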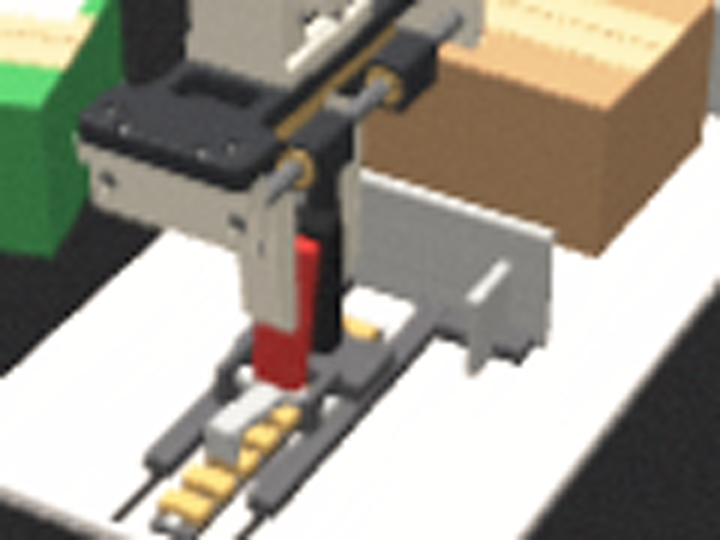

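Run:
```python
from h import *; from plant import arm
def rep():
    o=arm.observe();p=finv(o["ee_pos"]);print(round(o["time"],2),p.round(4),"fence~",round(p[1]-.0775,4),"Fy",round(o["force"]@fy,2),"F",o["force"].round(1),"w",round(o["grip_width"]*93,2));return o["force"]@fy
for t in (.276,.272):
    arm.movel(W(0,t,.075),rate=.03); rep()
if abs(rep())<10:
    for t in (.255,.24,.228):
        arm.movel(W(0,t,.075),rate=.04); 
        if abs(rep())>12: break
s=arm.snapshot("top");im=s["pixels"][150:270,205:405]
cv2.imwrite("pics/top4.png",cv2.resize(im,None,fx=4,fy=4,interpolation=cv2.INTER_CUBIC))
```

```text
7.01 [0.     0.2758 0.075 ] fence~ 0.1983 Fy 0.46 F [0.7 0.5 1.2] w 33.03
7.29 [0.     0.2717 0.075 ] fence~ 0.1942 Fy -0.59 F [ 0.5 -0.6  1.8] w 33.48
7.29 [0.     0.2717 0.075 ] fence~ 0.1942 Fy -0.59 F [ 0.5 -0.6  1.8] w 33.48
7.87 [-0.      0.2546  0.075 ] fence~ 0.1771 Fy -1.96 F [-1.1 -2.   2.8] w 33.09
8.39 [-1.000e-04  2.397e-01  7.500e-02] fence~ 0.1622 Fy -2.35 F [-2.8 -2.4  4.1] w 33.5
8.84 [-1.000e-04  2.278e-01  7.500e-02] fence~ 0.1503 Fy -2.92 F [-4.1 -3.   4.4] w 33.56
```

View pics/top4.png

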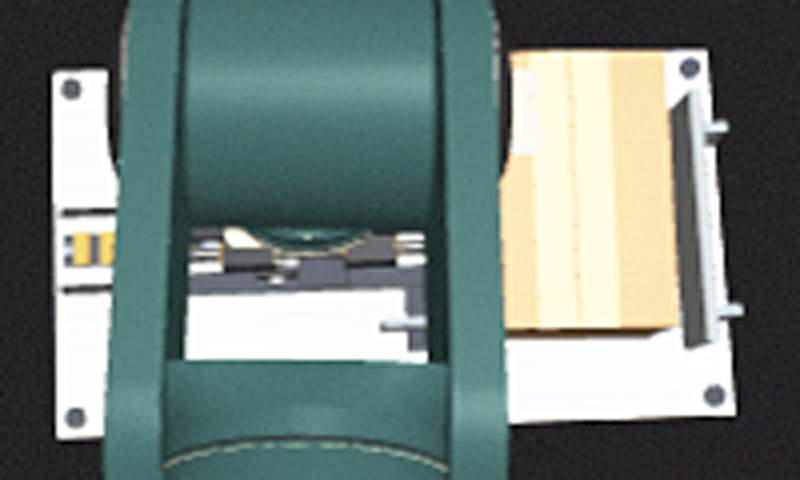

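```bash
cat >> h.py <<'E'
def rep(arm,pr=True):
    o=arm.observe();p=finv(o["ee_pos"]);f=np.array([fx,fy,[0,0,1]])@o["force"]
    if pr: print(round(o["time"],2),"tcp",(p*1000).round(2),"F",f.round(1),"w",round(o["grip_width"]*93,2))
    return f,p,o
E
python3 - <<'E'
from h import *; from plant import arm
y=.228;x=-.0003
while y>.1925:
    y-=.003 if y>.2055 else .001
    arm.movel(W(x,y,.075),rate=.03); f,p,o=rep(arm)
    if f[1]>6: break
E
```

```text
9.14 tcp [-1.2000e-01  2.2503e+02  7.5030e+01] F [0.5 0.1 4.1] w 33.59
9.39 tcp [-1.5000e-01  2.2185e+02  7.5020e+01] F [1.  0.1 2.8] w 33.34
9.64 tcp [-1.4000e-01  2.1873e+02  7.5050e+01] F [ 3.5 -0.4  2.2] w 33.53
9.89 tcp [-1.9000e-01  2.1574e+02  7.5030e+01] F [ 4.1 -0.6  1.2] w 33.73
10.14 tcp [-1.7000e-01  2.1279e+02  7.5070e+01] F [ 4.7 -0.9  1. ] w 33.37
10.39 tcp [-2.0000e-01  2.0996e+02  7.5050e+01] F [3.9 1.3 1.4] w 33.47
10.64 tcp [ -0.23 207.01  75.03] F [5.  1.2 1. ] w 33.37
10.89 tcp [ -0.23 204.12  75.04] F [4.5 1.9 1.7] w 33.42
11.14 tcp [ -0.23 203.28  75.04] F [4.7 3.5 2.7] w 32.99
11.39 tcp [ -0.24 202.34  75.04] F [4.2 4.6 1.3] w 33.45
11.64 tcp [ -0.22 201.33  75.07] F [3.7 4.3 2.5] w 33.11
11.89 tcp [ -0.23 200.35  75.07] F [5.2 3.4 1.5] w 33.21
12.14 tcp [ -0.24 199.34  75.03] F [5.2 3.9 1. ] w 33.18
12.39 tcp [ -0.23 198.34  75.07] F [4.1 4.4 1.4] w 33.33
12.64 tcp [ -0.23 197.37  75.07] F [3.5 4.3 2.1] w 33.66
12.89 tcp [ -0.25 196.34  75.04] F [4.2 3.7 1.6] w 33.22
13.14 tcp [ -0.25 195.37  75.03] F [3.9 4.7 1.8] w 33.1
13.39 tcp [ -0.26 194.37  75.05] F [4.5 4.1 2.4] w 33.17
13.64 tcp [ -0.24 193.35  75.07] F [4.6 4.6 1.9] w 33.08
13.89 tcp [ -0.26 192.35  75.04] F [3.7 4.7 1.8] w 33.37
```

Run:
```python
from h import *; from plant import arm
y=.192;x=-.0002
while y>.1845:
    y-=.0004
    arm.movel(W(x,y,.075),rate=.02); f,p,o=rep(arm)
    if f[1]>11: break
arm.pause(.25);rep(arm)
s=arm.snapshot("wrist");cv2.imwrite("pics/wrist5.png",s["pixels"]);pickle.dump(s,open("wrist5.pkl","wb"))
s=arm.snapshot("top");cv2.imwrite("pics/top5.png",cv2.resize(s["pixels"][150:270,205:405],None,fx=4,fy=4,interpolation=cv2.INTER_CUBIC))
```

```text
14.14 tcp [ -0.26 192.06  75.01] F [3.4 4.3 2.1] w 33.44
14.39 tcp [ -0.25 191.66  75.03] F [3.3 4.2 3. ] w 33.79
14.64 tcp [ -0.27 191.28  75.02] F [3.  4.3 3.2] w 33.42
14.89 tcp [ -0.25 190.86  75.02] F [3.1 4.1 3.8] w 33.23
15.14 tcp [ -0.26 190.78  75.04] F [3.  7.4 2.6] w 33.32
15.39 tcp [ -0.26 190.73  75.07] F [ 2.9 10.8  3.4] w 33.29
15.64 tcp [ -0.24 190.71  75.06] F [ 3.  14.8  3.9] w 32.97
15.89 tcp [ -0.25 190.69  75.07] F [ 2.  14.7  2.6] w 33.19
```

View pics/wrist5.png

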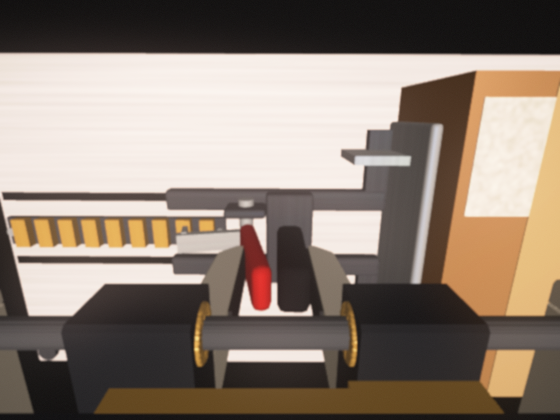

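View pics/top5.png

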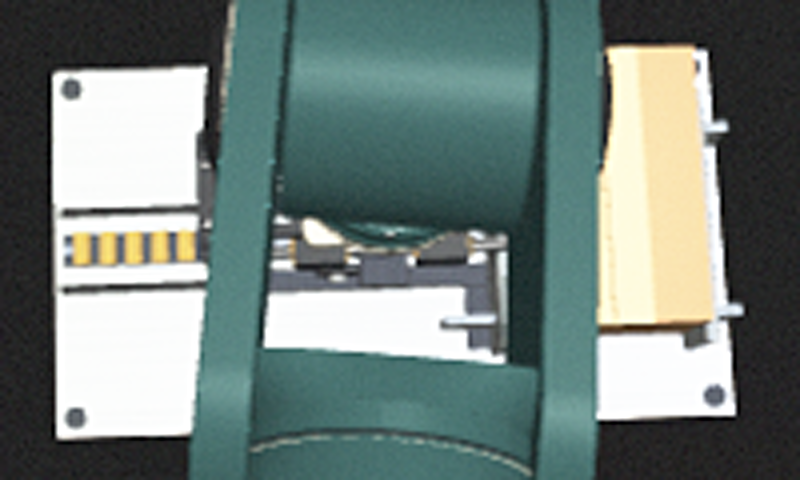

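Run:
```python
from h import *; from plant import arm
x=-.00015
arm.movel(W(x,.1905,.075),rate=.02); rep(arm)
arm.move_gripper(0.54,grip_force=20); rep(arm)
y=.1905+.008
arm.movel(W(x,y,.075),rate=.03); rep(arm)
while y<.220:
    y+=.0007
    arm.movel(W(x,y,.075),rate=.02); f,p,o=rep(arm)
    if f[1]<-9: break
```

```text
16.24 tcp [ -0.24 190.8   75.03] F [1.6 5.1 2.4] w 33.02
16.77 tcp [ -0.28 190.31  74.86] F [ 0.7 -0.1 -0.5] w 50.32
17.18 tcp [-1.6000e-01  1.9875e+02  7.5000e+01] F [-0.5 -0.1  1.2] w 50.44
17.43 tcp [-1.3000e-01  1.9922e+02  7.5030e+01] F [ 0.   0.7 -0. ] w 49.92
17.68 tcp [-1.5000e-01  1.9947e+02  7.4990e+01] F [-0.7 -5.  -0.4] w 50.76
17.93 tcp [-1.6000e-01  1.9997e+02  7.4940e+01] F [ 0.5 -6.3 -0.9] w 50.55
18.18 tcp [-1.4000e-01  2.0056e+02  7.4990e+01] F [ 0.  -8.1 -0.3] w 50.51
18.43 tcp [-1.6000e-01  2.0123e+02  7.4960e+01] F [ 0.5 -7.9 -0.6] w 50.24
18.68 tcp [-1.2000e-01  2.0194e+02  7.4990e+01] F [ 1.1 -8.3 -0.8] w 50.41
18.93 tcp [-1.4000e-01  2.0268e+02  7.4980e+01] F [ 0.4 -7.7 -0.9] w 50.59
19.18 tcp [-1.2000e-01  2.0336e+02  7.4960e+01] F [ 0.2 -8.9 -0.6] w 50.3
19.43 tcp [-1.4000e-01  2.0401e+02  7.4960e+01] F [ 0.3 -8.5 -0.7] w 50.6
19.68 tcp [-1.1000e-01  2.0475e+02  7.5010e+01] F [ 0.5 -8.3 -0. ] w 50.46
19.93 tcp [-1.4000e-01  2.0542e+02  7.4980e+01] F [ 0.8 -8.4 -1.8] w 50.81
20.18 tcp [-1.0000e-01  2.0618e+02  7.4990e+01] F [ 0.4 -7.4 -1.4] w 50.52
20.43 tcp [-1.2000e-01  2.0695e+02  7.4990e+01] F [ 0.8 -6.  -0.2] w 50.45
20.68 tcp [-1.1000e-01  2.0772e+02  7.5000e+01] F [ 1.5 -6.1 -0.4] w 50.19
20.93 tcp [-1.6000e-01  2.0914e+02  7.4990e+01] F [-0.8 -0.2  1.5] w 50.23
21.18 tcp [-1.6000e-01  2.0984e+02  7.4990e+01] F [-0.  -0.1 -0.4] w 50.47
21.43 tcp [-1.4000e-01  2.1038e+02  7.5000e+01] F [ 0.5 -0.8 -0.1] w 50.34
21.68 tcp [-1.3000e-01  2.1102e+02  7.5030e+01] F [ 0.8 -2.2  0.9] w 50.26
21.93 tcp [-1.3000e-01  2.1182e+02  7.5000e+01] F [ 0.2 -2.2 -0.7] w 50.64
22.18 tcp [-1.4000e-01  2.1257e+02  7.5010e+01] F [ 0.5 -2.5  0.5] w 50.22
22.43 tcp [-1.5000e-01  2.1286e+02  7.4970e+01] F [ 1.3 -6.5 -0.6] w 50.55
22.68 tcp [-1.4000e-01  2.1297e+02  7.4940e+01] F [ -0.  -10.9  -1.4] w 50.19
```

Run:
```python
from h import *; from plant import arm
x=-.00015
arm.movel(W(x,.2082,.075),rate=.03); rep(arm)
arm.move_gripper(0.68); rep(arm)
arm.movel(W(x,.2082,.19),rate=.1); rep(arm)
s=arm.snapshot("wrist");cv2.imwrite("pics/wrist6.png",s["pixels"]);pickle.dump(s,open("wrist6.pkl","wb"))
s=arm.snapshot("side");cv2.imwrite("pics/side6.png",cv2.resize(s["pixels"][160:290,195:355],None,fx=4.5,fy=4.5,interpolation=cv2.INTER_CUBIC))
```

```text
23.02 tcp [-1.7000e-01  2.0828e+02  7.5000e+01] F [ 0.5  0.4 -0.3] w 50.5
23.5 tcp [-1.4000e-01  2.0829e+02  7.5030e+01] F [-0.5  0.1 -0.7] w 63.21
24.8 tcp [ -0.38 208.21 189.18] F [ 0.2  0.4 -0.2] w 63.49
```

View pics/wrist6.png

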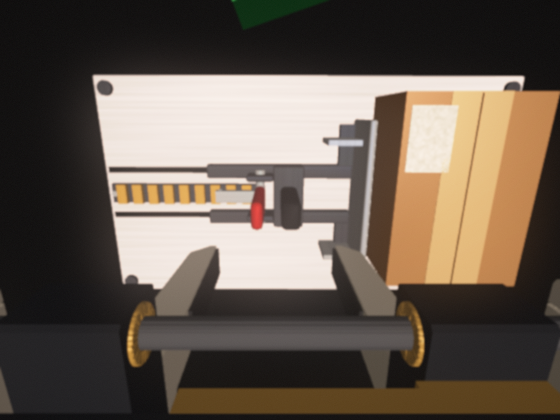

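View pics/side6.png

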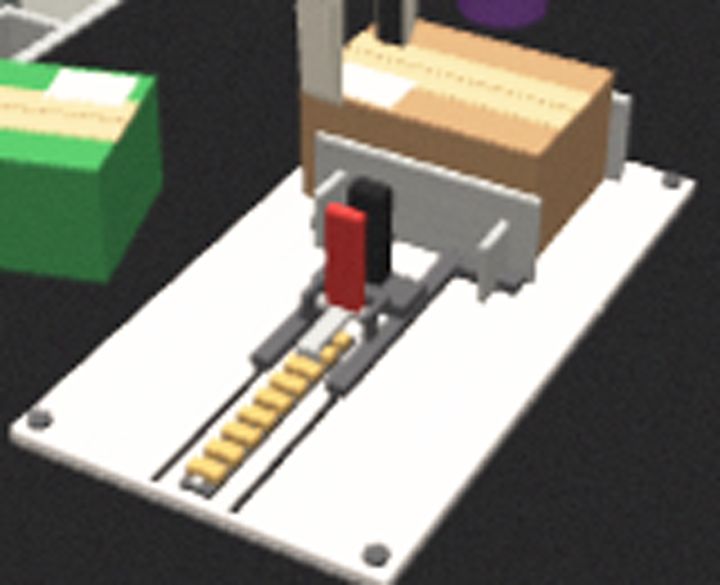

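Run:
```python
from h import *; from plant import arm
arm.movej([-45,-6,85,0,90,90]); rep(arm)
s=arm.snapshot("top");pickle.dump(s,open("top7.pkl","wb"));cv2.imwrite("pics/top7.png",cv2.resize(s["pixels"][150:270,205:405],None,fx=4,fy=4,interpolation=cv2.INTER_CUBIC))
cv2.imwrite("pics/top7f.png",s["pixels"])
```

```text
26.57 tcp [-123.14 -202.88  349.64] F [-0.6  0.  -0.3] w 63.21
```

View pics/top7.png

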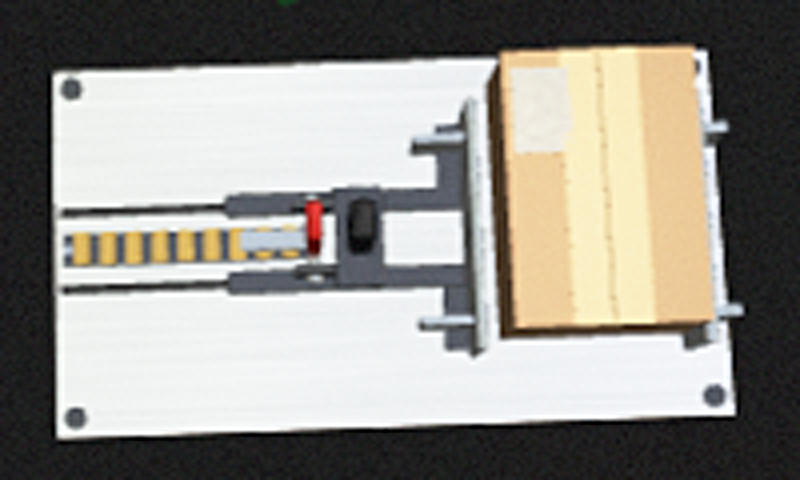

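View pics/top7f.png

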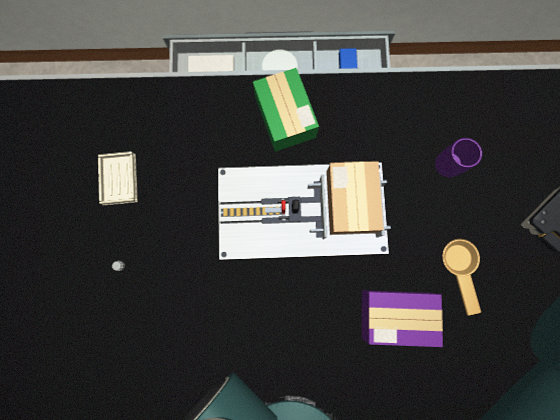

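Numeric check of carton and fence before handing in.

Run:
```python
from h import *
s=pickle.load(open("top7.pkl","rb"))
z=lambda a:(np.array(a)+.5)/4-.5+[205,150]
for n,a,h in (("c UL",(501,53),.09),("c LL",(516,326),.09),("c UR",(694,47),.09),("c LR",(714,320),.09),("plate in U",(479,98),.072),("plate in L",(488,350),.072),("lever outer",(305,203),.094),("lever inner",(320,203),.094),("post inner",(374,202),.096)):
    print(n,np.round(finv(ray(s,z(a),h))*1000,1))
```

```text
c UL [ 94.8 112.1  90. ]
c LL [-64.  112.7  90. ]
c UR [94.2  0.1 90. ]
c LR [-64.8   0.9  90. ]
plate in U [ 72.9 124.1  72. ]
plate in L [-75.5 127.   72. ]
lever outer [ 10. 229.  94.]
lever inner [  9.7 220.5  94. ]
post inner [  8.8 189.9  96. ]
```

```bash
python3 -c "
from plant import arm
arm.close_job()"
```

```text
the job is handed in; nothing more can be done
```

The job is handed in, at about 26.6 s of the 40 s allowed. The carton is square and flush against the fixed fence, and the movable fence is locked in the first notch. The close call gives no verdict, so these are my own checks.

**What I did:** I squeezed the lever to the grip post and slid the fence in. I stopped once the carton seated, at about 15 N of wrist force (limit 45 N on the carton). Then I let go of the lever and eased the fence back by pushing on the post. After about 9 mm the force dropped, and the fence was then blocked at about 13 mm of travel, so the latch had dropped. The force at that block was about 11 N (limit 28 N on the latch). I then backed off, lifted clear and moved the arm away.

**Last checks (top camera):**

| Item | Reading |
|---|---|
| Carton faces, fixture y | about 0–1 mm and 112–113 mm, skew about 0.3° |
| Fence opening | 124–127 mm across the plate, mean about 125.5 mm (limit 130.5 mm) |
| Lever | about 28 mm behind the post, so lever angle about 0 |
| Returned goods | in the same places as at the start, judged by eye |

**Where readings disagreed:**
- **Early wrist view:** my first wrist-camera reading of the fence plate was about 6 mm off the others. I put it down to an overexposed zoom and did not use it.
- **Grip width:** with the lever squeezed, the grip read about 33.4 mm, not the nominal 31 mm. The tilted blade on the pads accounts for this, and the fence slid freely afterwards.

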